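# Click a bushing onto a gauge shuttle and run it under the bridge

### The arm

A 6-joint arm with a two-finger parallel gripper is mounted at the origin on a cart in front of the work surface, level with it; the furniture and walls round the work are solid. World frame = base frame: x ahead of the robot, y to its left, z up, the work surface at z = 0. Lengths are in m, angles in rad, forces in N, time in s.
With the tool pointing down it reaches from about 0.3 to 0.775 m from the base axis. Payload 14.6 kg.
Tool frame: the origin (TCP) lies on the centre line of the jaws, within the pads' length; the fingertips stand ctrl.tcp_to_tips ahead of it and the grasp point (between the pads) lies 2 mm behind it (ctrl.tcp_to_tips is the distance from the TCP to the fingertips, in m); z points along the fingers, y is the line along which they close (so a half turn about z gives the same grasp; the last joint's range is limited). The gripper opens to 94 mm and grips with 3 to 60 N. Pads are 16 mm wide; open, the fingers measure 119 mm over their backs; the gripper's body (75 mm by 177 mm) begins 78 mm behind the grasp point.
Start: joints at [-1.377, 0.3, 1.521, -0, 1.321, -0.067], TCP at [0.142, -0.531, 0.182] pointing down, gripper open.
Joint ranges: [-3.03, 3.03], [-0.79, 2.21], [0.23, 2.52], [-1.04, 4.18], [0, 3.07], [-2.55, 2.55]. Speed limits (rad/s): [2.22, 2.22, 2.57, 3.14, 3.14, 3.14].

### API

Orientations are given as [roll, pitch, yaw] about the fixed x, y, z axes, in that order (R = Rz(yaw) Ry(pitch) Rx(roll)).
In Python, from station import telemetry, viewer, hand_in, ctrl gives the robot as it stands.
- The arm moves only by the tool step_arm, never from a script. Its argument "plan" is a list of rows, each an object of numbers: "dx", "dy", "dz": the shift along the tool's x, y, z scaled (see below); "rx", "ry", "rz": the turn, a rotation vector about the tool's x, y, z scaled (see below); "claw": the closure, from 0 (fully open) to 1 (shut). In form: [{"dx": .., "dy": .., "dz": .., "rx": .., "ry": .., "rz": .., "claw": ..}, ...]. A call has 1 to 10 rows; each row shifts and turns the commanded pose from where the row before left it, along the tool's axes as they then stand; what a row does not reach is not made up. The controller multiplies each number of a shift by 0.1 m and each number of a turn by 90 degrees. A row lasts 1/10 s, in which the tool goes at most 50 mm and 8.59 degrees, less where a joint would pass 70% of its speed; a pose out of reach is approached as far as the arm can. A call with a number of a shift or a turn outside -1 to 1 is refused whole. A call with a gripper value outside its range is refused whole. The fingers move at their own pace and stop on an object; "grip_force" is the grip in N (left out, the last holds). Time passes only in rows, so rows that do not move let the fingers close. It gives the time, the measured TCP pose, the force, the opening and the grip force at its end, in the units of the state.
- telemetry.get_obs(): the state, without advancing time (a new reading comes with each control period).
- viewer.camera(name): name is "scene" or "top" or "wrist"; returns a dict with "img" (420x560x3 uint8, red, green, blue), "z_map" (420x560 float32, m along the optical axis (not along the pixel's ray), 0 where there is no reading), "fx", "fy", "cx", "cy" (pixels), "dist" ([k1, k2, p1, p2, k3] as OpenCV has them; the pictures are not rectified), "R" (3x3) and "t" (3): a world point X has camera coordinates R X + t; the wrist camera has in their place "tool_from_camera" (4x4, takes a point from camera to tool coordinates, whose origin is the TCP and whose axes are the flange's). Camera axes: x right, y down, z forward; pixel columns grow to the right and rows downward; lengths in m; the calibration is good to about 2 mm. A picture is of the moment at which its call begins: read the wrist's pose just before it.
- hand_in(): hands the job in; it is judged then, once.
Trained networks look in a picture, given as the dict that the camera call returned (one of the last four; its "shot" number tells which), for a name from the list of things; names that differ only in an ending like _2 or _b are one class to them, and where a whole thing is asked for, a point or a joint stands for the part that bears it (a point fixed in the world has none). Each returns a list of dicts, best first, with "score" (0 to 1); they miss things now and then, are a little off and sometimes report something else, mostly with a low value. They report only what shows in the picture. A call takes as long as a camera call. They do not tell look-alikes from the thing itself.
- viewer.recognise(target, picture): "rect" ([left, top, right, bottom] in pixels, round what is visible of it).
The state is a dict: "time_s": time; "qpos": joint angles; "joint_vel": joint speeds; "tau": joint torques, N m; "ee_pos": TCP position; "eef_rot": TCP orientation; "force": force on the tool from outside, world axes, zero at the start; "moment": the same for the moment, N m; "grip_width": finger opening in m; "grip_force": force on a finger pad.
Only numpy, scipy, OpenCV 4.12 (cv2) and the standard library are available. Lean on these libraries where they do the work, as an engineer would, in place of code of your own. Each camera call takes 0.05 s, during which the arm holds its last target. There are 200 camera calls.

### The job

Put the brass bushing on the leaning steel arbor of the gauge shuttle while the shuttle is still at its loading end, and push it down past the spring balls until it clicks home on the shoulder; let go of it. Then push the shuttle by its red block along its rails, through the blue bridge, fully up to the end stop. Leave the two nuts and the oil stone where they lie.

Things in the scene. Friction and masses are not known exactly. Their poses are not given: they have to be found in the camera images.
- sleeve: plain brass bushing, 34 mm outside diameter, bore 20 mm right through, 44 mm long, 0.1 to 0.21 kg, same at both ends; it starts standing on end on the bench to the right of the jig. Origin at the centre of its lower end, z along its axis.
- sleeve_mid (a point): centre of the bushing: on its axis, 22 mm from either end
- jig: gauge jig fixed to the bench: dark steel base plate 130 (x) x 380 (y) x 12 mm with rails along its y axis and an end stop block beyond a blue bridge. Origin at the centre of the underside, z up. The shuttle runs towards +y; its plate (80 x 160 x 12 mm) has its top 28 mm above the bench.
- arbor (a point): steel arbor on the shuttle plate, leaning 25 degrees from vertical towards the jig's +x side (away from the robot). Origin: centre of its shoulder (top of a dark 26 mm boss, 18 mm above the plate); z up along the arbor, y as the jig's y. 17.6 mm diameter up to 53 mm above the shoulder, then a tapered nose ending at 63 mm (9 mm diameter). Bushing home: its centre 22 mm above the shoulder.
- push_face (a point): centre of the face to push on: the -y face of the red block, 60 mm wide, at the shuttle's rear. This point is 46 mm above the bench, the block's top 62 mm. It lies 110 mm behind the arbor, so that fingers there stay outside the bridge.
- shuttle (a joint): travel of the shuttle along the jig's +y, in m: 0 to 0.02 at the start (loading end), 0.14 at the end stop. Sliding friction about 3 N; it stays where it is left.
- nut_1: steel hex nut, 22 x 24 x 12 mm, bystander; origin at its underside
- nut_2: steel hex nut, 22 x 24 x 12 mm, bystander; origin at its underside
- oil_stone: dark oil stone, 25 x 51 x 13 mm, bystander; origin at its underside
- balls (a point): centre of the ring of three brass spring balls, on the arbor's axis 48.8 mm above the shoulder. They stand 3 mm proud; it takes some 5 to 8 N along the arbor to force the bushing's lower end over them, little to slide on, and they snap out above its upper end over the last 4 mm before it is home. Its weight alone does not pass them.
- bridge_roof (a point): centre of the underside of the blue bridge, 114 mm above the bench. The bridge spans 50 mm along the track, its opening is 100 mm wide, its top at 126 mm with a small dial up to 141 mm. A bushing not clicked home is too high to pass; one that is home clears by about 10 mm.
Mind the look-alikes: they are no part of the job. Of the things like the sleeve, leave any that is turquoise; of the rest the smaller one is meant.

How it is judged:
On the way:
1. the bushing sits home on the arbor past the balls and is let go, with the shuttle still at its loading end (travel under 40 mm) (z of sleeve_mid in the frame of arbor between 0.019 and 0.0245 m and angle between the z axis of sleeve and the z axis of arbor, either way round below 0.09 rad and x of sleeve_mid in the frame of arbor between -0.004 and 0.004 m and y of sleeve_mid in the frame of arbor between -0.004 and 0.004 m and value of joint shuttle below 0.04 m and contact force between the fingers and sleeve below 0.5 N), for 0.2 s.
At the end, for the whole second after the job is handed in: The bushing sits on the arbor, past the balls and against the shoulder (centre 19 to 24.5 mm above the shoulder, within 4 mm of the axis on each side, axes within 0.09 rad), and the shuttle stands at its end stop (travel over 136 mm), all at rest (z of sleeve_mid in the frame of arbor between 0.019 and 0.0245 m and angle between the z axis of sleeve and the z axis of arbor, either way round below 0.09 rad and x of sleeve_mid in the frame of arbor between -0.004 and 0.004 m and y of sleeve_mid in the frame of arbor between -0.004 and 0.004 m and value of joint shuttle above 0.136 m and linear speed of sleeve below 0.02 m/s); the robot touches nothing.
It fails at once if nut 1 is moved more than 30 mm (distance of nut_1 from where it was at the start of the episode above 0.03 m).
It fails at once if nut 2 is moved more than 30 mm (distance of nut_2 from where it was at the start of the episode above 0.03 m).
It fails at once if oil stone is moved more than 30 mm (distance of oil_stone from where it was at the start of the episode above 0.03 m).
It also fails if it takes over 54 s, if anything falls off the work surface, if the arm or the gripper's body presses on something with over 40 N, if the wrist force passes 120 N, or if a joint passes its speed limit or range.

## Working session

There is one attempt and no reset: what is moved stays moved. The work goes in short steps, Python scripts to look and compute and a tool call to move; the robot and the scene stay as the last step left them, time stands still between calls to the robot, and variables do not carry over. Pictures are saved under pics/ and viewed, at most 10 in all, crops included, and the job is handed in when it is done.

Besides the shell and the picture viewer there is one more tool, called as name([rows], argument=value, ...), one row to a line, values as JSON. step_arm: Moves the arm, as the interface text tells. Shifts and turns lie within -1 to 1; 1 stands for 0.1 m of shift or 90 degrees of turn. Its arguments: {"type":"object","properties":{"plan":{"type":"array"},"grip_force":{"type":"number"}},"required":["plan"]}

```bash
mkdir -p pics
cat > h.py <<'E'
import numpy as np, cv2
from station import telemetry, viewer, ctrl
from scipy.spatial.transform import Rotation as Ro
def K(p): return np.array([[p['fx'],0,p['cx']],[0,p['fy'],p['cy']],[0,0,1.]])
def pose(o):
    T=np.eye(4);T[:3,:3]=Ro.from_euler('xyz',o['eef_rot']).as_matrix();T[:3,3]=o['ee_pos'];return T
def cam2w(p,o=None):
    T=np.eye(4)
    if 'R' in p:
        T[:3,:3]=np.array(p['R']).T;T[:3,3]=-np.array(p['R']).T@np.array(p['t']);return T
    return pose(o)@np.array(p['tool_from_camera'])
def w(p,uv,o=None,z=None):
    "world points of pixels, by depth or on plane z"
    uv=np.array(uv,float).reshape(-1,2)
    n=cv2.undistortPoints(uv[:,None],K(p),np.array(p['dist'])).reshape(-1,2)
    r=np.c_[n,np.ones(len(n))];T=cam2w(p,o)
    if z is None:
        i=uv.round().astype(int);d=p['z_map'][i[:,1].clip(0,419),i[:,0].clip(0,559)]
    else: d=(z-T[2,3])/(r@T[2,:3])
    return (r*d[:,None])@T[:3,:3].T+T[:3,3]
def cloud(p,o=None,rect=None):
    l,t,r,b=[0,0,559,419] if rect is None else [int(round(x)) for x in rect]
    u,v=np.meshgrid(np.arange(max(l,0),min(r,559)+1),np.arange(max(t,0),min(b,419)+1))
    uv=np.c_[u.ravel(),v.ravel()];P=w(p,uv,o);ok=p['z_map'][uv[:,1],uv[:,0]]>0
    return P[ok],uv[ok],p['img'][uv[ok,1],uv[ok,0]]
def save(n,im): cv2.imwrite('pics/'+n,cv2.cvtColor(im,cv2.COLOR_RGB2BGR))
E
python3 - <<'E'
from h import *
o=telemetry.get_obs();print(o,ctrl.tcp_to_tips)
ims=[]
for c in ['scene','top']:
    p=viewer.camera(c);ims.append(p['img'])
    for n in ['sleeve','jig','arbor','push_face','nut_1','oil_stone','balls']:
        for d in viewer.recognise(n,p)[:4]:
            r=d['rect'];print(c,n,round(d['score'],2),np.round(r),w(p,[(r[0]+r[2])/2,(r[1]+r[3])/2]).round(3))
for c,i in zip('ab',ims): save('s%s.png'%c,i)
E
```

```text
{'time_s': 0.0, 'qpos': array([-1.37655184e+00,  3.00468231e-01,  1.52155956e+00, -3.53831504e-05,
        1.32070892e+00, -6.65922183e-02]), 'joint_vel': array([ 0.00174834, -0.00083022, -0.0008962 , -0.00044908, -0.00081267,
       -0.00024141]), 'tau': array([-3.45092318e-03, -5.31810522e+01, -3.52736306e+01,  7.06806011e-02,
        2.43765773e-02, -9.82852157e-05]), 'ee_pos': array([ 0.1417757 , -0.53111956,  0.18189703]), 'eef_rot': array([-3.14044885e+00, -4.19324928e-05,  2.60845460e-01]), 'force': array([-0.10164759, -0.40618001, -0.47584469]), 'moment': array([0.01319555, 0.04190325, 0.01312691]), 'grip_force': 0.0, 'grip_width': 0.09386353208156928} 0.017
scene sleeve 0.72 [348. 315. 368. 343.] [[ 0.438 -0.413  0.042]]
scene sleeve 0.69 [323. 237. 347. 270.] [[ 0.527 -0.261  0.059]]
scene sleeve 0.65 [342. 278. 358. 303.] [[ 0.493 -0.34   0.039]]
scene jig 0.58 [155. 123. 296. 243.] [[0.504 0.084 0.023]]
scene arbor 0.61 [216. 169. 285. 225.] [[0.517 0.006 0.026]]
scene push_face 0.8 [211. 167. 286. 230.] [[0.512 0.006 0.024]]
scene push_face 0.26 [376. 253. 394. 274.] [[ 
[... 191 characters left out ...]
 0.613 -0.337  0.009]]
scene balls 0.72 [214. 167. 285. 228.] [[0.516 0.006 0.025]]
top sleeve 0.76 [325. 174. 345. 202.] [[ 0.556 -0.249 -0.002]]
top sleeve 0.57 [390. 220. 407. 238.] [[ 0.457 -0.408 -0.004]]
top sleeve 0.55 [363. 198. 375. 214.] [[ 0.512 -0.332  0.008]]
top jig 0.28 [202. 184. 264. 218.] [[0.511 0.005 0.027]]
top arbor 0.76 [198. 185. 266. 218.] [[0.511 0.009 0.025]]
top push_face 0.92 [198. 182. 265. 221.] [[0.509 0.008 0.03 ]]
top nut_1 0.43 [299. 165. 313. 176.] [[ 0.597 -0.173  0.014]]
top nut_1 0.37 [305. 265. 315. 271.] [[ 0.355 -0.188  0.005]]
top oil_stone 0.62 [362. 158. 378. 173.] [[ 0.615 -0.334  0.011]]
top balls 0.95 [200. 184. 268. 220.] [[0.509 0.002 0.029]]
```

View pics/sa.png

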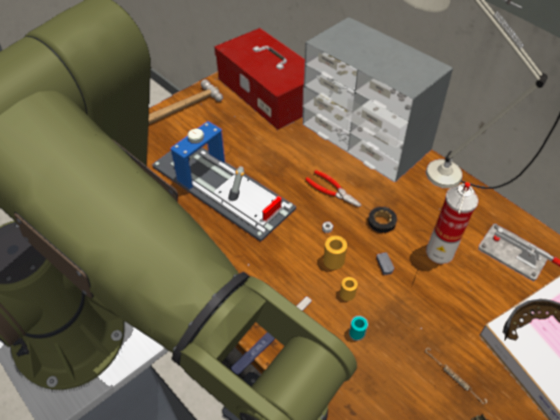

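View pics/sb.png

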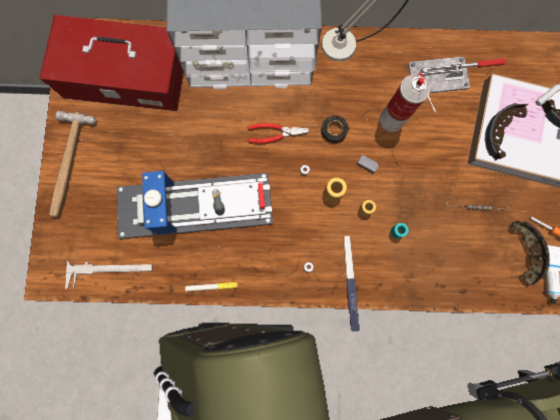

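The scene shows the small brass bushing at (348,289), the larger brass one at (335,252) and the turquoise one at (358,328). In the top view they are at (369,207), (336,188) and (400,230), with the arbor at about (218,203), the red block at (262,195) and the bridge at (153,200). Next I move near the bushing.

step_arm([
  {"dx": 0.35,"dy": -0.1,"dz": -0.05,"claw": 0.3},
  {"dx": 0.4,"dy": -0.1,"dz": -0.05,"claw": 0.3},
  {"dx": 0.4,"dy": -0.1,"dz": -0.05,"claw": 0.3},
  {"dx": 0.4,"dy": -0.1,"dz": -0.05,"claw": 0.3},
  {"dx": 0.4,"dy": -0.1,"claw": 0.3},
  {"dx": 0.4,"dy": -0.1,"claw": 0.3},
  {"dx": 0.4,"dy": -0.1,"claw": 0.3},
  {"dx": 0.4,"dy": -0.1,"claw": 0.3},
  {"dx": 0.2,"dy": -0.1,"claw": 0.3},
  {"claw": 0.3},
])

```text
$.plan[0]: bad value
```

Run:
```python
from h import *
o=telemetry.get_obs();print(o['ee_pos'],o['eef_rot'],o['grip_width'],o['time_s'])
p=viewer.camera('wrist');print(np.round(p['tool_from_camera'],3),p['fx'])
for d in viewer.recognise('sleeve',p)[:4]:
    r=d['rect'];print(round(d['score'],2),np.round(r))
    P,uv,c=cloud(p,o,r);m=(P[:,2]>.02);Q=P[m];zt=np.percentile(Q[:,2],95);T=Q[abs(Q[:,2]-zt)<.004];C=cv2.minEnclosingCircle(T[:,:2].astype(np.float32));print(' ztop',zt.round(4),C,len(T))
save('w1.png',p['img'])
p=viewer.camera('top')
P,uv,c=cloud(p,None,[110,140,290,250]);c=c.astype(int)
red=(c[:,0]>130)&(c[:,1]<60)&(c[:,2]<60)&(P[:,0]<.58)
blu=(c[:,2]>110)&(c[:,0]<70)&(P[:,2]>.09)
for m in (red,blu):
    Q=P[m];print(m.sum(),np.percentile(Q,[2,50,98],axis=0).round(3).tolist(),cv2.minAreaRect(Q[:,:2].astype(np.float32)))
```

```text
[ 0.14181793 -0.53139004  0.18244407] [-3.14157878e+00 -8.96313267e-06  2.60773222e-01] 0.09408772889165051 0.8
[[ 0.    -0.961 -0.275  0.081]
 [ 1.     0.    -0.    -0.001]
 [ 0.    -0.275  0.961 -0.202]
 [ 0.     0.     0.     1.   ]] 323.9356239031816
6 [[0.493, -0.069, 0.053], [0.494, -0.067, 0.058], [0.495, -0.065, 0.063]] ((0.49413904547691345, -0.06694704294204712), (0.0014852599706500769, 0.004980371333658695), 7.289824485778809)
722 [[0.432, 0.144, 0.121], [0.477, 0.17, 0.125], [0.552, 0.196, 0.129]] ((0.4919825792312622, 0.17185592651367188), (0.12425985932350159, 0.049482300877571106), 7.07404088973999)
```

View pics/w1.png

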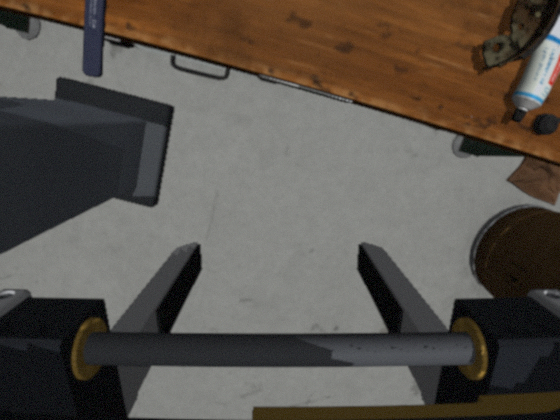

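The picture shows only floor, the bench edge and the gripper fingers. The move was refused because every row needs all its keys, so I resend it.

step_arm([
  {"dx": 0.4,"dy": -0.1,"dz": -0.05,"rx": 0,"ry": 0,"rz": 0,"claw": 0.3},
  {"dx": 0.4,"dy": -0.1,"dz": -0.05,"rx": 0,"ry": 0,"rz": 0,"claw": 0.3},
  {"dx": 0.4,"dy": -0.1,"dz": -0.05,"rx": 0,"ry": 0,"rz": 0,"claw": 0.3},
  {"dx": 0.4,"dy": -0.1,"dz": -0.05,"rx": 0,"ry": 0,"rz": 0.03,"claw": 0.3},
  {"dx": 0.4,"dy": -0.1,"dz": 0,"rx": 0,"ry": 0,"rz": 0.03,"claw": 0.3},
  {"dx": 0.4,"dy": -0.1,"dz": 0,"rx": 0,"ry": 0,"rz": 0.027,"claw": 0.3},
  {"dx": 0.4,"dy": -0.1,"dz": 0,"rx": 0,"ry": 0,"rz": 0,"claw": 0.3},
  {"dx": 0.4,"dy": -0.05,"dz": 0,"rx": 0,"ry": 0,"rz": 0,"claw": 0.3},
  {"dx": 0.2,"dy": 0,"dz": 0,"rx": 0,"ry": 0,"rz": 0,"claw": 0.3},
  {"dx": 0,"dy": 0,"dz": 0,"rx": 0,"ry": 0,"rz": 0,"claw": 0.3},
])

```text
time_s: 1.95
ee_pos: [0.4601, -0.3884, 0.2018]
eef_rot: [-3.141, 0.0, 0.127]
force: [-0.8, -0.2, -0.7]
grip_width: 0.0659
grip_force: 0.0
```

Run:
```python
from h import *
o=telemetry.get_obs();print(o['ee_pos'],o['eef_rot'],o['grip_width'],o['time_s'])
p=viewer.camera('wrist')
for d in viewer.recognise('sleeve',p)[:4]:
    r=d['rect'];print(round(d['score'],2),np.round(r))
    P,uv,c=cloud(p,o,r);m=(P[:,2]>.02)&(P[:,2]<.08);Q=P[m]
    if len(Q)<20: continue
    zt=np.percentile(Q[:,2],95);T=Q[abs(Q[:,2]-zt)<.004];C=cv2.minEnclosingCircle(T[:,:2].astype(np.float32));print(' ztop',zt.round(4),C,len(T),c[m].mean(0))
save('w2.png',p['img'])
```

```text
[ 0.46011859 -0.38844884  0.20181995] [-3.14098123e+00  2.16208728e-04  1.26746861e-01] 0.06591014335127922 1.95
0.89 [210. 128. 246. 160.]
 ztop 0.0451 ((0.5058877468109131, -0.3249393403530121), 0.016719631850719452) 463 [210.62057336 171.1450253   82.89713322]
0.89 [125.  66. 188. 118.]
 ztop 0.0645 ((0.5475014448165894, -0.24360626935958862), 0.024458691477775574) 1196 [174.60502608 140.12043623  68.03888099]
0.77 [273. 179. 306. 211.]
 ztop 0.0449 ((0.4520041346549988, -0.40222883224487305), 0.01720043085515499) 430 [ 43.7428088  165.53468697 163.56345178]
```

View pics/w2.png

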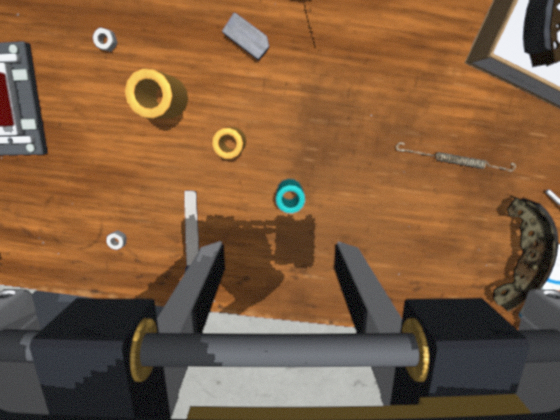

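The bushing is at (228,144) in this view, measured at (0.506, −0.325) with radius 17 mm and height 45 mm. That matches the size given.

step_arm([
  {"dx": 0.27,"dy": -0.285,"dz": 0,"rx": 0,"ry": 0,"rz": 0,"claw": 0.3},
  {"dx": 0.27,"dy": -0.285,"dz": 0,"rx": 0,"ry": 0,"rz": 0,"claw": 0.3},
  {"dx": 0,"dy": 0,"dz": 0.3,"rx": 0,"ry": 0,"rz": 0,"claw": 0.3},
  {"dx": 0,"dy": 0,"dz": 0.4,"rx": 0,"ry": 0,"rz": 0,"claw": 0.3},
  {"dx": 0,"dy": 0,"dz": 0.4,"rx": 0,"ry": 0,"rz": 0,"claw": 0.3},
  {"dx": 0,"dy": 0,"dz": 0.3,"rx": 0,"ry": 0,"rz": 0,"claw": 0.3},
  {"dx": 0,"dy": 0,"dz": 0.2,"rx": 0,"ry": 0,"rz": 0,"claw": 0.3},
  {"dx": 0,"dy": 0,"dz": 0.12,"rx": 0,"ry": 0,"rz": 0,"claw": 0.3},
  {"dx": 0,"dy": 0,"dz": 0,"rx": 0,"ry": 0,"rz": 0,"claw": 0.3},
  {"dx": 0,"dy": 0,"dz": 0,"rx": 0,"ry": 0,"rz": 0,"claw": 0.8},
], grip_force=30)

```text
time_s: 3.05
ee_pos: [0.5048, -0.3269, 0.0316]
eef_rot: [3.141, -0.001, 0.124]
force: [0.1, 0.8, 0.1]
grip_width: 0.0607
grip_force: 0.0
```

step_arm([
  {"dx": 0,"dy": 0,"dz": 0,"rx": 0,"ry": 0,"rz": 0,"claw": 1},
  {"dx": 0,"dy": 0,"dz": 0,"rx": 0,"ry": 0,"rz": 0,"claw": 1},
  {"dx": 0,"dy": 0,"dz": 0,"rx": 0,"ry": 0,"rz": 0,"claw": 1},
  {"dx": 0,"dy": 0,"dz": 0,"rx": 0,"ry": 0,"rz": 0,"claw": 1},
])

```text
time_s: 3.45
ee_pos: [0.5049, -0.3263, 0.0308]
eef_rot: [3.141, -0.0, 0.124]
force: [-0.2, 0.7, -0.1]
grip_width: 0.0293
grip_force: 0.0
```

Run:
```python
from h import *
o=telemetry.get_obs();print(o['grip_width'],o['grip_force'])
p=viewer.camera('wrist')
o=telemetry.get_obs();print(o['grip_width'],o['grip_force'])
save('w3.png',p['img'])
```

```text
0.029253997977755228 0.0
0.025213017919869105 0.0
```

View pics/w3.png

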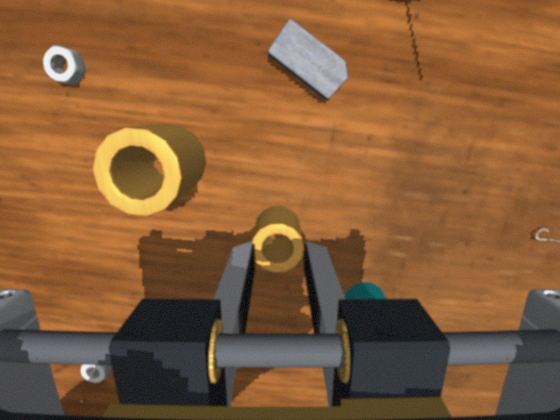

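The bushing at (277,245) is ahead of the fingers and was not gripped. I open and measure again.

step_arm([
  {"dx": 0,"dy": 0,"dz": 0,"rx": 0,"ry": 0,"rz": 0,"claw": 0.3},
  {"dx": 0,"dy": 0,"dz": -0.1,"rx": 0,"ry": 0,"rz": 0,"claw": 0.3},
  {"dx": 0,"dy": 0,"dz": -0.3,"rx": 0,"ry": 0,"rz": 0,"claw": 0.3},
  {"dx": 0,"dy": 0,"dz": -0.2,"rx": 0,"ry": 0,"rz": 0,"claw": 0.3},
  {"dx": 0,"dy": 0,"dz": 0,"rx": 0,"ry": 0,"rz": 0,"claw": 0.3},
  {"dx": 0,"dy": 0,"dz": 0,"rx": 0,"ry": 0,"rz": 0,"claw": 0.3},
])

```text
time_s: 4.1
ee_pos: [0.5047, -0.3262, 0.0906]
eef_rot: [3.141, -0.0, 0.124]
force: [-0.6, -0.2, -0.9]
grip_width: 0.0657
grip_force: 0.0
```

Run:
```python
from h import *
o=telemetry.get_obs();print(o['ee_pos'],o['eef_rot'],o['grip_width'],o['time_s'])
p=viewer.camera('wrist')
for d in viewer.recognise('sleeve',p)[:4]:
    r=d['rect'];print(round(d['score'],2),np.round(r))
    P,uv,c=cloud(p,o,r);m=(P[:,2]>.02)&(P[:,2]<.08);Q=P[m]
    if len(Q)<20: continue
    zt=np.percentile(Q[:,2],95);T=Q[abs(Q[:,2]-zt)<.004];C=cv2.minEnclosingCircle(T[:,:2].astype(np.float32));print(' ztop',zt.round(4),C,len(T),c[m].mean(0))
# fingertips in tool frame: cloud of gripper
P,uv,c=cloud(p,o);T=pose(o);Q=(P-T[:3,3])@T[:3,:3]
m=(abs(Q[:,1])<.06)&(Q[:,2]>-.03)&(Q[:,2]<.0165)&(abs(Q[:,0])<.04);
for s in (1,-1):
    k=m&(Q[:,1]*s>0);print(k.sum(),np.percentile(Q[k],[2,25,50,75,98],axis=0).round(3).tolist() if k.sum() else '')
```

```text
[ 0.50472152 -0.3261963   0.09055383] [ 3.14131372e+00 -2.95507634e-04  1.24133324e-01] 0.06567274277937907 4.1
0.87 [262. 186. 302. 239.]
 ztop 0.0448 ((0.5058779716491699, -0.32481634616851807), 0.016882332041859627) 791 [195.63867684 156.41645462  76.1187447 ]
0.64 [332. 272. 340. 296.]
 ztop 0.0442 ((0.44658464193344116, -0.38592687249183655), 0.002754483139142394) 12 [58.02857143 67.62857143 58.82857143]
0.56 [140. 119. 225. 192.]
 ztop 0.0643 ((0.5473878979682922, -0.24383288621902466), 0.024231204763054848) 2315 [187.24626663 151.62313332  73.64186804]
0.42 [272.  41. 333. 102.]
108 [[-0.007, 0.032, -0.03], [0.0, 0.032, -0.029], [0.008, 0.032, -0.027], [0.01, 0.034, -0.025], [0.01, 0.039, -0.023]]
108 [[-0.007, -0.04, -0.03], [-0.0, -0.036, -0.029], [0.008, -0.033, -0.027], [0.01, -0.033, -0.025], [0.01, -0.033, -0.023]]
```

Run:
```python
from h import *
o=telemetry.get_obs()
p=viewer.camera('wrist')
P,uv,c=cloud(p,o);T=pose(o);Q=(P-T[:3,3])@T[:3,:3]
m=(abs(Q[:,1])<.075)&(abs(Q[:,0])<.03)&(Q[:,2]<.07)
for v in range(215,330,6):
    k=m&(uv[:,1]==v)&(uv[:,0]<275)
    if k.any(): i=np.where(k)[0]; i=i[np.argmax(uv[i,0])]; print(uv[i],Q[i].round(3))
print(ctrl.tcp_to_tips, [a for a in dir(ctrl) if a[0]!='_'])
save('w4.png',p['img'])
```

```text
[268 215] [-0.001 -0.01   0.066]
[273 221] [-0.007 -0.006  0.067]
[274 227] [-0.007 -0.005  0.051]
[274 233] [-0.01  -0.005  0.045]
[224 245] [ 0.008 -0.033 -0.024]
[224 251] [ 0.004 -0.033 -0.025]
[224 257] [ 0.001 -0.033 -0.026]
[225 263] [-0.004 -0.033 -0.024]
[225 269] [-0.008 -0.033 -0.023]
[222 275] [-0.007 -0.033 -0.034]
[220 281] [-0.007 -0.033 -0.041]
[218 287] [-0.007 -0.033 -0.047]
[216 293] [-0.007 -0.033 -0.054]
[214 299] [-0.007 -0.033 -0.059]
[212 305] [-0.008 -0.034 -0.063]
[209 311] [-0.007 -0.034 -0.07 ]
[207 317] [-0.007 -0.033 -0.075]
[205 323] [-0.007 -0.033 -0.08 ]
[203 329] [-0.008 -0.034 -0.083]
0.017 ['MotionError', 'tcp_to_tips']
```

View pics/w4.png

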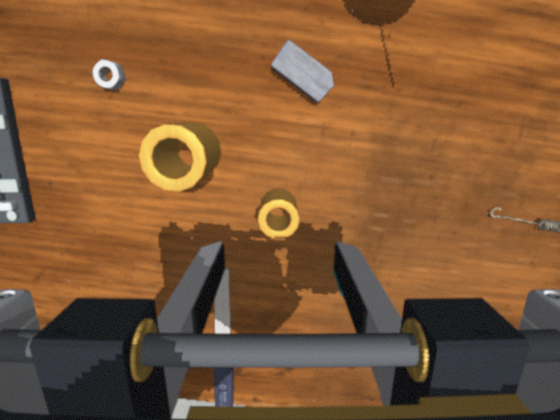

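The bushing is unmoved at (278,217). The finger depth puts the tips 23 mm behind the reported TCP, not 17 mm ahead of it. That is why the fingers closed above the bushing, so I go 40 mm lower and watch the force.

step_arm([
  {"dx": 0.014,"dy": -0.012,"dz": 0.3,"rx": 0,"ry": 0,"rz": 0,"claw": 0.3},
  {"dx": 0,"dy": 0,"dz": 0.3,"rx": 0,"ry": 0,"rz": 0,"claw": 0.3},
  {"dx": 0,"dy": 0,"dz": 0.25,"rx": 0,"ry": 0,"rz": 0,"claw": 0.3},
  {"dx": 0,"dy": 0,"dz": 0.15,"rx": 0,"ry": 0,"rz": 0,"claw": 0.3},
  {"dx": 0,"dy": 0,"dz": 0,"rx": 0,"ry": 0,"rz": 0,"claw": 0.3},
  {"dx": 0,"dy": 0,"dz": 0,"rx": 0,"ry": 0,"rz": 0,"claw": 1},
  {"dx": 0,"dy": 0,"dz": 0,"rx": 0,"ry": 0,"rz": 0,"claw": 1},
  {"dx": 0,"dy": 0,"dz": 0,"rx": 0,"ry": 0,"rz": 0,"claw": 1},
  {"dx": 0,"dy": 0,"dz": 0,"rx": 0,"ry": 0,"rz": 0,"claw": 1},
  {"dx": 0,"dy": 0,"dz": 0,"rx": 0,"ry": 0,"rz": 0,"claw": 1},
], grip_force=30)

```text
time_s: 5.25
ee_pos: [0.5063, -0.3251, -0.0089]
eef_rot: [3.141, -0.001, 0.124]
force: [-0.9, 0.1, 4.5]
grip_width: 0.0339
grip_force: 30.0
```

step_arm([
  {"dx": 0,"dy": 0,"dz": -0.3,"rx": 0,"ry": 0,"rz": 0,"claw": 1},
  {"dx": 0,"dy": 0,"dz": -0.45,"rx": 0,"ry": 0,"rz": 0,"claw": 1},
  {"dx": 0,"dy": 0,"dz": -0.45,"rx": 0,"ry": 0,"rz": 0,"claw": 1},
  {"dx": 0,"dy": 0,"dz": -0.45,"rx": 0,"ry": 0,"rz": 0,"claw": 1},
  {"dx": 0,"dy": -0.35,"dz": -0.35,"rx": 0,"ry": 0,"rz": 0,"claw": 1},
  {"dx": 0,"dy": -0.45,"dz": 0,"rx": 0,"ry": 0,"rz": 0,"claw": 1},
  {"dx": 0,"dy": -0.45,"dz": 0,"rx": 0,"ry": 0,"rz": 0,"claw": 1},
  {"dx": -0.1,"dy": -0.45,"dz": 0,"rx": 0,"ry": 0,"rz": 0,"claw": 1},
  {"dx": 0,"dy": -0.4,"dz": 0,"rx": 0,"ry": 0,"rz": 0,"claw": 1},
  {"dx": 0,"dy": -0.18,"dz": 0,"rx": 0,"ry": 0,"rz": 0,"claw": 1},
])

```text
time_s: 6.25
ee_pos: [0.4671, -0.0972, 0.1908]
eef_rot: [-3.141, -0.0, 0.126]
force: [0.5, 0.5, -1.7]
grip_width: 0.034
grip_force: 30.0
```

step_arm([
  {"dx": 0,"dy": 0,"dz": 0,"rx": 0,"ry": 0,"rz": 0,"claw": 1},
  {"dx": 0,"dy": 0,"dz": 0,"rx": 0,"ry": 0,"rz": 0,"claw": 1},
])

```text
time_s: 6.45
ee_pos: [0.4679, -0.1001, 0.1906]
eef_rot: [3.141, -0.0, 0.125]
force: [0.5, -0.9, -1.5]
grip_width: 0.034
grip_force: 30.0
```

Run:
```python
from h import *
o=telemetry.get_obs();print(o['ee_pos'],o['eef_rot'],o['grip_width'],o['grip_force'])
p=viewer.camera('wrist')
for n in ('arbor','balls','push_face','sleeve'):
  for d in viewer.recognise(n,p)[:2]:
    print(n,round(d['score'],2),np.round(d['rect']))
P,uv,c=cloud(p,o);c=c.astype(int)
a=.124;Rj=np.array([[np.cos(a),-np.sin(a)],[np.sin(a),np.cos(a)]])
J=P.copy();J[:,:2]=P[:,:2]@Rj
np.savez('c.npz',P=P,J=J,uv=uv,c=c)
red=(c[:,0]>110)&(c[:,1]<60)&(c[:,2]<60)&(P[:,2]>.03)&(P[:,2]<.07)
print('red J',red.sum(),np.percentile(J[red],[1,50,99],axis=0).round(4).tolist(),cv2.minAreaRect(P[red&(P[:,2]>.055),:2].astype(np.float32)))
b=(c[:,2]>90)&(c[:,0]<70)&(P[:,2]>.1)
print('blue',b.sum(),np.percentile(J[b],[1,50,99],axis=0).round(4).tolist())
# arbor: points above shuttle plate, not red
r=J[red].mean(0)
m=(J[:,2]>.05)&(J[:,2]<.112)&(abs(J[:,1]-(r[1]+.11))<.03)&(abs(J[:,0]-r[0])<.06)
for z in np.arange(.05,.112,.008):
    k=m&(abs(J[:,2]-z)<.004)
    if k.any(): print(z.round(3),k.sum(),np.percentile(J[k],[2,50,98],axis=0).round(4).tolist())
save('w5.png',p['img'])
```

```text
[ 0.46794203 -0.10009855  0.19058473] [ 3.14129686e+00 -2.14229018e-04  1.24786084e-01] 0.03396618673546203 29.999581295996904
balls 0.82 [113.  98. 260. 177.]
push_face 0.89 [112.  99. 261. 173.]
push_face 0.33 [  2.  69. 276. 218.]
sleeve 0.97 [388. 109. 454. 161.]
sleeve 0.85 [493. 215. 542. 249.]
red J 571 [[0.4843, -0.1337, 0.0562], [0.5114, -0.1283, 0.0619], [0.5395, -0.1232, 0.0637]] ((0.5237248539924622, -0.06405524164438248), (0.05544004961848259, 0.010915081948041916), 7.244940757751465)
blue 252 [[0.4498, 0.0849, 0.1185], [0.462, 0.0873, 0.1254], [0.4863, 0.093, 0.1272]]
0.05 72 [[0.4861, -0.0322, 0.05], [0.4893, -0.0252, 0.0511], [0.5035, -0.0162, 0.0538]]
0.058 69 [[0.493, -0.0327, 0.0541], [0.4974, -0.0307, 0.0583], [0.5078, -0.0201, 0.0618]]
0.066 80 [[0.4959, -0.0324, 0.0621], [0.5004, -0.0299, 0.066], [0.5112, -0.0207, 0.0698]]
0.074 85 [[0.5005, -0.0326, 0.0704], [0.5049, -0.0301, 0.0741], [0.5155, -0.0197, 0.0778]]
0.082 81 [[0.5034, -0.0322, 0.0783], [0.5077, -0.0294, 0.0819], [0.5163, -0.0201, 0.0853]]
0.09 113 [[0.508, -0.0353, 0.0865], [0.5147, -0.0305, 0.0913], [0.5291, -0.02, 0.094]]
0.098 268 [[0.5097, -0.0328, 0.0942], [0.5178, -0.0269, 0.098], [0.5284, -0.0167, 0.1019]]
0.106 89 [[0.518, -0.028, 0.1021], [0.5232, -0.0246, 0.1033], [0.5276, -0.0196, 0.1051]]
```

View pics/w5.png

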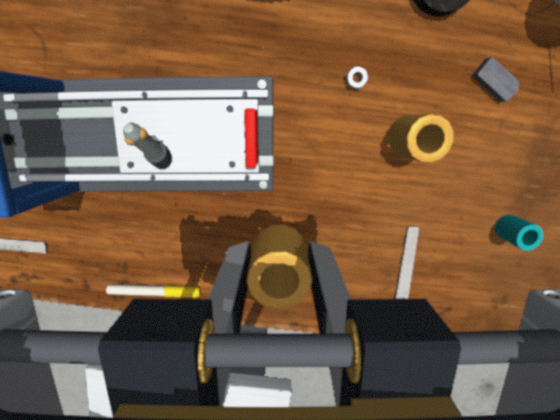

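The arbor's nose is at (133,128), the red block at (251,138), and the bushing is held at (280,265). In the jig-aligned frame the nose tip is at (0.523, −0.024, 0.103), the expected height. The red face is 110 mm behind it, as given. Next I move above it and tilt 25°.

step_arm([
  {"dx": 0.184,"dy": -0.334,"dz": 0,"rx": 0,"ry": 0,"rz": 0,"claw": 1},
  {"dx": 0.184,"dy": -0.334,"dz": 0,"rx": 0,"ry": 0,"rz": 0,"claw": 1},
  {"dx": 0.184,"dy": -0.334,"dz": 0,"rx": 0,"ry": 0,"rz": 0,"claw": 1},
  {"dx": 0.184,"dy": -0.334,"dz": 0,"rx": 0,"ry": 0,"rz": 0,"claw": 1},
  {"dx": 0,"dy": 0,"dz": 0,"rx": 0,"ry": -0.0695,"rz": 0,"claw": 1},
  {"dx": 0,"dy": 0,"dz": 0,"rx": 0,"ry": -0.0695,"rz": 0,"claw": 1},
  {"dx": 0,"dy": 0,"dz": 0,"rx": 0,"ry": -0.0695,"rz": 0,"claw": 1},
  {"dx": 0,"dy": 0,"dz": 0,"rx": 0,"ry": -0.0693,"rz": 0,"claw": 1},
  {"dx": 0,"dy": 0,"dz": 0,"rx": 0,"ry": 0,"rz": 0,"claw": 1},
  {"dx": 0,"dy": 0,"dz": 0,"rx": 0,"ry": 0,"rz": 0,"claw": 1},
])

```text
time_s: 7.7
ee_pos: [0.5246, 0.0415, 0.1896]
eef_rot: [-3.141, 0.435, 0.124]
force: [0.6, -0.0, -1.2]
grip_width: 0.0341
grip_force: 30.0
```

```bash
cat > t.py <<'E'
from h import *
a=.124;Rj=np.array([[np.cos(a),-np.sin(a),0],[np.sin(a),np.cos(a),0],[0,0,1]])
ax=np.array([.42262,0,.90631])
o=telemetry.get_obs();T=pose(o)
print('J tcp',(o['ee_pos']@Rj).round(4),'zt J',(T[:3,2]@Rj).round(4),'yt',(T[:3,1]@Rj).round(4),o['force'].round(1),o['grip_width'],o['grip_force'],o['time_s'])
def err(off=-.0089,sh=np.array([.4962,-.0238,.046])):
    b=(o['ee_pos']+T[:3,2]*off)@Rj-sh
    A=np.c_[[.90631,0,-.42262],[0,1,0],ax]
    return b@A   # bottom centre in arbor frame
print('bottom in arbor frame',err().round(4))
E
python3 - <<'E'
from t import *
p=viewer.camera('wrist')
P,uv,c=cloud(p,o);J=P@Rj;c=c.astype(int)
Q=(P-T[:3,3])@T[:3,:3]
m=(abs(Q[:,0])<.025)&(abs(Q[:,1])<.019)&(Q[:,2]>-.056)&(Q[:,2]<0)&(c[:,0]>c[:,2]+35)
print('sleeve tool',m.sum(),np.percentile(Q[m],[1,50,99],axis=0).round(4).tolist())
for z in (-.045,-.035,-.025,-.015):
    k=m&(abs(Q[:,2]-z)<.005)
    if k.any(): print(z,k.sum(),np.percentile(Q[k],[2,50,98],axis=0).round(4).tolist())
m=(J[:,2]>.1)&(J[:,2]<.106)&(abs(J[:,1]+.0238)<.02)&(abs(J[:,0]-.523)<.03)
print('nose J',m.sum(),np.percentile(J[m],[2,50,98],axis=0).round(4).tolist() if m.any() else '')
save('w6.png',p['img'])
E
```

```text
J tcp [ 0.5257 -0.0237  0.1896] zt J [-4.218e-01  3.000e-04 -9.067e-01] yt [-3.e-04 -1.e+00 -2.e-04] [ 0.6 -0.  -1.2] 0.03414710997203887 29.99969375319779 7.7
bottom in arbor frame [-3.390e-02  1.000e-04  1.515e-01]
sleeve tool 4302 [[-0.0152, -0.0162, -0.0541], [0.0036, -0.0005, -0.0489], [0.0163, 0.0161, -0.0121]]
-0.045 775 [[-0.0106, -0.0157, -0.0498], [0.0065, -0.0005, -0.0452], [0.0163, 0.0158, -0.0402]]
-0.035 625 [[-0.0107, -0.015, -0.0398], [0.008, -0.0005, -0.0352], [0.0163, 0.014, -0.0302]]
-0.025 503 [[-0.0107, -0.0151, -0.0298], [0.0096, 0.0, -0.0254], [0.0162, 0.0163, -0.0204]]
-0.015 350 [[-0.0107, -0.0147, -0.0198], [0.0123, -0.0005, -0.0159], [0.0164, 0.0142, -0.0106]]
nose J 130 [[0.5163, -0.0293, 0.1], [0.5239, -0.024, 0.1023], [0.5285, -0.0187, 0.1044]]
```

View pics/w6.png

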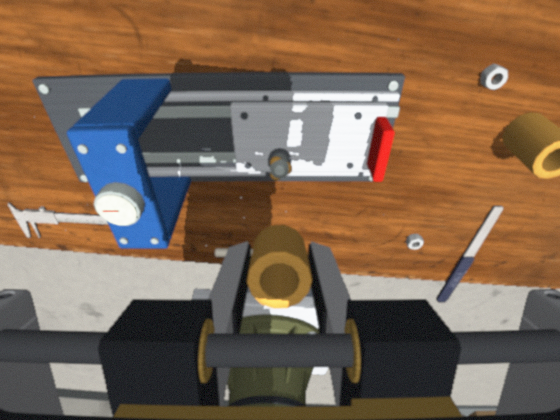

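The nose at (279,160) lies straight ahead of the held bushing at (280,265). I shift 34 mm onto the axis and approach.

step_arm([
  {"dx": 0.172,"dy": 0,"dz": 0,"rx": 0,"ry": 0,"rz": 0,"claw": 1},
  {"dx": 0.172,"dy": 0,"dz": 0,"rx": 0,"ry": 0,"rz": 0,"claw": 1},
  {"dx": 0,"dy": 0,"dz": 0.25,"rx": 0,"ry": 0,"rz": 0,"claw": 1},
  {"dx": 0,"dy": 0,"dz": 0.25,"rx": 0,"ry": 0,"rz": 0,"claw": 1},
  {"dx": 0,"dy": 0,"dz": 0.25,"rx": 0,"ry": 0,"rz": 0,"claw": 1},
  {"dx": 0,"dy": 0,"dz": 0.05,"rx": 0,"ry": 0,"rz": 0,"claw": 1},
  {"dx": 0,"dy": 0,"dz": 0,"rx": 0,"ry": 0,"rz": 0,"claw": 1},
  {"dx": 0,"dy": 0,"dz": 0,"rx": 0,"ry": 0,"rz": 0,"claw": 1},
])

```text
time_s: 8.55
ee_pos: [0.5227, 0.0415, 0.105]
eef_rot: [3.141, 0.433, 0.124]
force: [-0.5, 0.0, -1.7]
grip_width: 0.0343
grip_force: 30.0
```

```bash
python3 t.py
```

```text
J tcp [ 0.5238 -0.0234  0.105 ] zt J [-4.198e-01 -2.000e-04 -9.076e-01] yt [ 1.e-04 -1.e+00  2.e-04] [-0.5  0.  -1.7] 0.03431826115242793 29.999600993469357 8.55
bottom in arbor frame [0.     0.0004 0.0741]
```

Aligned to within 0.5 mm with the lower end 11 mm above the nose. I slide on to just above the balls and check the force.

step_arm([
  {"dx": 0.003,"dy": 0,"dz": 0.06,"rx": 0,"ry": 0,"rz": 0,"claw": 1},
  {"dx": 0.002,"dy": 0,"dz": 0.06,"rx": 0,"ry": 0,"rz": 0,"claw": 1},
  {"dx": 0,"dy": 0,"dz": 0.06,"rx": 0,"ry": 0,"rz": 0,"claw": 1},
  {"dx": 0,"dy": 0,"dz": 0.03,"rx": 0,"ry": 0,"rz": 0,"claw": 1},
  {"dx": 0,"dy": 0,"dz": 0,"rx": 0,"ry": 0,"rz": 0,"claw": 1},
])

```text
time_s: 9.05
ee_pos: [0.5141, 0.0403, 0.084]
eef_rot: [3.141, 0.434, 0.124]
force: [5.4, -0.6, -1.8]
grip_width: 0.0338
grip_force: 30.0
```

```bash
python3 t.py
```

```text
J tcp [ 0.5151 -0.0236  0.084 ] zt J [-4.205e-01 -5.000e-04 -9.073e-01] yt [ 2.e-04 -1.e+00  5.e-04] [ 5.4 -0.6 -1.8] 0.033815515376864266 30.000089490786195 9.05
bottom in arbor frame [0.001  0.0002 0.0513]
```

There is a side force of about 5 N toward +x, so I yield 1 mm that way and push on.

step_arm([
  {"dx": 0.01,"dy": 0,"dz": 0.02,"rx": 0,"ry": 0,"rz": 0,"claw": 1},
  {"dx": 0,"dy": 0,"dz": 0.06,"rx": 0,"ry": 0,"rz": 0,"claw": 1},
  {"dx": 0,"dy": 0,"dz": 0.06,"rx": 0,"ry": 0,"rz": 0,"claw": 1},
  {"dx": 0,"dy": 0,"dz": 0.06,"rx": 0,"ry": 0,"rz": 0,"claw": 1},
])

```text
time_s: 9.45
ee_pos: [0.5063, 0.0394, 0.0655]
eef_rot: [3.141, 0.435, 0.124]
force: [5.3, -0.6, 3.6]
grip_width: 0.0341
grip_force: 30.0
```

```bash
python3 t.py
```

```text
J tcp [ 0.5073 -0.0235  0.0655] zt J [-4.211e-01 -4.000e-04 -9.070e-01] yt [ 2.e-04 -1.e+00  3.e-04] [ 5.3 -0.6  3.6] 0.03413113460876934 30.001178244128823 9.45
bottom in arbor frame [0.0017 0.0003 0.0313]
```

step_arm([
  {"dx": 0.005,"dy": 0,"dz": 0.06,"rx": 0,"ry": 0,"rz": 0,"claw": 1},
  {"dx": 0,"dy": 0,"dz": 0.06,"rx": 0,"ry": 0,"rz": 0,"claw": 1},
  {"dx": 0,"dy": 0,"dz": 0.06,"rx": 0,"ry": 0,"rz": 0,"claw": 1},
  {"dx": 0,"dy": 0,"dz": 0.05,"rx": 0,"ry": 0,"rz": 0,"claw": 1},
])

```text
time_s: 9.85
ee_pos: [0.4964, 0.0383, 0.0441]
eef_rot: [-3.142, 0.436, 0.124]
force: [2.9, -1.9, -0.0]
grip_width: 0.0339
grip_force: 30.0
```

```bash
python3 t.py
```

```text
J tcp [ 0.4974 -0.0234  0.0441] zt J [-0.4227 -0.     -0.9063] yt [ 1.e-04 -1.e+00 -0.e+00] [ 2.9 -1.9 -0. ] 0.03385825996962148 30.00007627531886 9.85
bottom in arbor frame [0.0019 0.0004 0.0076]
```

Now the last 8 mm, plus a small overtravel to seat it.

step_arm([
  {"dx": 0,"dy": 0,"dz": 0.04,"rx": 0,"ry": 0,"rz": 0,"claw": 1},
  {"dx": 0,"dy": 0,"dz": 0.03,"rx": 0,"ry": 0,"rz": 0,"claw": 1},
  {"dx": 0,"dy": 0,"dz": 0.015,"rx": 0,"ry": 0,"rz": 0,"claw": 1},
  {"dx": 0,"dy": 0,"dz": 0,"rx": 0,"ry": 0,"rz": 0,"claw": 1},
])

```text
time_s: 10.25
ee_pos: [0.4933, 0.0382, 0.038]
eef_rot: [-3.141, 0.436, 0.124]
force: [0.4, 1.3, 13.7]
grip_width: 0.034
grip_force: 30.0
```

```bash
python3 t.py
```

```text
J tcp [ 0.4943 -0.0231  0.038 ] zt J [-4.220e-01  2.000e-04 -9.066e-01] yt [ 2.e-04 -1.e+00 -2.e-04] [ 0.4  1.3 13.7] 0.034047072026341434 30.002705063670874 10.25
bottom in arbor frame [0.0016 0.0007 0.0008]
```

The contact force rose to 14 N at the shoulder. One small further push, then release and back off along the axis.

step_arm([
  {"dx": 0,"dy": 0,"dz": 0.01,"rx": 0,"ry": 0,"rz": 0,"claw": 1},
  {"dx": 0,"dy": 0,"dz": 0,"rx": 0,"ry": 0,"rz": 0,"claw": 1},
  {"dx": 0,"dy": 0,"dz": 0,"rx": 0,"ry": 0,"rz": 0,"claw": 0.4},
  {"dx": 0,"dy": 0,"dz": 0,"rx": 0,"ry": 0,"rz": 0,"claw": 0.4},
  {"dx": 0,"dy": 0,"dz": 0,"rx": 0,"ry": 0,"rz": 0,"claw": 0.4},
  {"dx": 0,"dy": 0,"dz": 0,"rx": 0,"ry": 0,"rz": 0,"claw": 0.4},
  {"dx": 0,"dy": 0,"dz": -0.2,"rx": 0,"ry": 0,"rz": 0,"claw": 0.4},
  {"dx": 0,"dy": 0,"dz": -0.4,"rx": 0,"ry": 0,"rz": 0,"claw": 0.4},
  {"dx": 0,"dy": 0,"dz": -0.4,"rx": 0,"ry": 0,"rz": 0,"claw": 0.4},
  {"dx": 0,"dy": 0,"dz": -0.2,"rx": 0,"ry": 0,"rz": 0,"claw": 0.4},
])

```text
time_s: 11.25
ee_pos: [0.5445, 0.0443, 0.1475]
eef_rot: [3.141, 0.433, 0.124]
force: [-0.1, 0.2, 0.2]
grip_width: 0.0562
grip_force: 0.0
```

Run:
```python
from t import *
p=viewer.camera('wrist')
P,uv,c=cloud(p,o);J=P@Rj;c=c.astype(int)
A=np.c_[[.90631,0,-.42262],[0,1,0],ax];S=(J-np.array([.4962,-.0238,.046]))@A
m=(abs(S[:,0])<.03)&(abs(S[:,1])<.03)&(S[:,2]>.005)&(S[:,2]<.09)
print(m.sum(),np.histogram(S[m,2],bins=np.arange(.004,.09,.004)))
k=m&(abs(S[:,2]-.044)<.006)&(c[:,0]>c[:,2]+35);print('top',k.sum(),np.percentile(S[k],[2,25,50,75,98],axis=0).round(4).tolist())
red=(c[:,0]>110)&(c[:,1]<60)&(c[:,2]<60)&(P[:,2]>.03)&(P[:,2]<.07)
print('red J',red.sum(),np.percentile(J[red],[1,50,99],axis=0).round(4).tolist())
save('w7.png',p['img'][60:330,120:480])
```

```text
J tcp [ 0.5458 -0.0234  0.1475] zt J [-4.195e-01 -3.000e-04 -9.077e-01] yt [ 2.e-04 -1.e+00  2.e-04] [-0.1  0.2  0.2] 0.056151500859436106 0.0 11.25
bottom in arbor frame [0.002  0.0004 0.1219]
1371 (array([ 21,  21,  26,  29,  29,  32,  30,  38,  38, 130, 523,  42, 141,
       111, 145,  15,   0,   0,   0,   0,   0]), array([0.004, 0.008, 0.012, 0.016, 0.02 , 0.024, 0.028, 0.032, 0.036,
       0.04 , 0.044, 0.048, 0.052, 0.056, 0.06 , 0.064, 0.068, 0.072,
       0.076, 0.08 , 0.084, 0.088]))
top 668 [[-0.0139, -0.0147, 0.0401], [-0.0058, -0.0077, 0.0441], [0.0057, 0.0014, 0.0447], [0.0123, 0.0106, 0.0453], [0.0174, 0.0159, 0.0465]]
red J 777 [[0.486, -0.1312, 0.0329], [0.5256, -0.1254, 0.0611], [0.5428, -0.121, 0.063]]
```

View pics/w7.png

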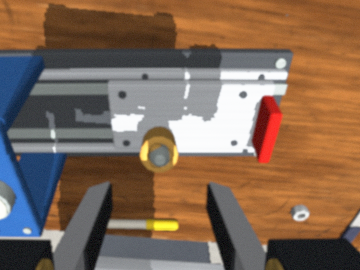

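The bushing sits on the arbor at crop (158,150) with the nose proud of it. Its top measures 44.7 mm above the shoulder, so it is home. The red block is at (268,130). I straighten up, move behind the block and turn 90°.

step_arm([
  {"dx": 0,"dy": 0,"dz": 0,"rx": 0,"ry": 0.0695,"rz": 0,"claw": 0.7},
  {"dx": 0,"dy": 0,"dz": 0,"rx": 0,"ry": 0.0695,"rz": 0,"claw": 1},
  {"dx": 0,"dy": 0,"dz": 0,"rx": 0,"ry": 0.0695,"rz": 0,"claw": 1},
  {"dx": 0,"dy": 0,"dz": 0,"rx": 0,"ry": 0.0685,"rz": 0,"claw": 1},
  {"dx": -0.085,"dy": 0.38,"dz": 0,"rx": 0,"ry": 0,"rz": 0,"claw": 1},
  {"dx": -0.085,"dy": 0.38,"dz": 0,"rx": 0,"ry": 0,"rz": 0,"claw": 1},
  {"dx": -0.085,"dy": 0.38,"dz": 0,"rx": 0,"ry": 0,"rz": 0,"claw": 1},
  {"dx": -0.085,"dy": 0.4,"dz": 0,"rx": 0,"ry": 0,"rz": 0,"claw": 1},
  {"dx": 0,"dy": 0,"dz": 0,"rx": 0,"ry": 0,"rz": -0.09,"claw": 1},
  {"dx": 0,"dy": 0,"dz": 0,"rx": 0,"ry": 0,"rz": -0.09,"claw": 1},
])

```text
time_s: 12.3
ee_pos: [0.5274, -0.1139, 0.1436]
eef_rot: [-3.14, 0.002, 0.41]
force: [0.3, 0.9, 0.2]
grip_width: 0.0003
grip_force: 0.0
```

step_arm([
  {"dx": 0,"dy": 0,"dz": 0,"rx": 0,"ry": 0,"rz": -0.09,"claw": 1},
  {"dx": 0,"dy": 0,"dz": 0,"rx": 0,"ry": 0,"rz": -0.09,"claw": 1},
  {"dx": 0,"dy": 0,"dz": 0,"rx": 0,"ry": 0,"rz": -0.09,"claw": 1},
  {"dx": 0,"dy": 0,"dz": 0,"rx": 0,"ry": 0,"rz": -0.09,"claw": 1},
  {"dx": 0,"dy": 0,"dz": 0,"rx": 0,"ry": 0,"rz": -0.09,"claw": 1},
  {"dx": 0,"dy": 0,"dz": 0,"rx": 0,"ry": 0,"rz": -0.09,"claw": 1},
  {"dx": 0,"dy": 0,"dz": 0,"rx": 0,"ry": 0,"rz": -0.09,"claw": 1},
  {"dx": 0,"dy": 0,"dz": 0,"rx": 0,"ry": 0,"rz": -0.09,"claw": 1},
  {"dx": 0,"dy": 0,"dz": 0,"rx": 0,"ry": 0,"rz": -0.09,"claw": 1},
  {"dx": 0,"dy": 0,"dz": 0,"rx": 0,"ry": 0,"rz": -0.01,"claw": 1},
])

```text
time_s: 13.3
ee_pos: [0.5277, -0.1127, 0.1438]
eef_rot: [-3.139, -0.001, 1.698]
force: [-0.5, 1.0, 0.5]
grip_width: 0.0006
grip_force: 0.0
```

```bash
python3 t.py
```

```text
J tcp [ 0.5097 -0.1771  0.1438] zt J [-2.5e-03  5.0e-04 -1.0e+00] yt [ 1.      0.0029 -0.0025] [-0.5  1.   0.5] 0.0005863353664893436 0.0 13.3
bottom in arbor frame [-0.0328 -0.1533  0.1024]
```

step_arm([
  {"dx": 0,"dy": 0.02,"dz": 0.3,"rx": 0,"ry": 0,"rz": 0,"claw": 1},
  {"dx": 0,"dy": 0,"dz": 0.4,"rx": 0,"ry": 0,"rz": 0,"claw": 1},
  {"dx": 0,"dy": 0,"dz": 0.4,"rx": 0,"ry": 0,"rz": 0,"claw": 1},
  {"dx": 0,"dy": 0,"dz": 0.2,"rx": 0,"ry": 0,"rz": 0,"claw": 1},
  {"dx": 0.1,"dy": 0,"dz": 0,"rx": 0,"ry": 0,"rz": 0,"claw": 1},
  {"dx": 0.1,"dy": 0,"dz": 0,"rx": 0,"ry": 0,"rz": 0,"claw": 1},
  {"dx": 0.1,"dy": 0,"dz": 0,"rx": 0,"ry": 0,"rz": 0,"claw": 1},
  {"dx": 0.1,"dy": 0,"dz": 0,"rx": 0,"ry": 0,"rz": 0,"claw": 1},
  {"dx": 0.1,"dy": 0,"dz": 0,"rx": 0,"ry": 0,"rz": 0,"claw": 1},
])

```text
time_s: 14.2
ee_pos: [0.5246, -0.0624, 0.016]
eef_rot: [3.141, 0.001, 1.695]
force: [0.5, -3.6, 3.1]
grip_width: 0.0002
grip_force: 1.9
```

```bash
python3 t.py
```

```text
J tcp [ 0.5129 -0.1268  0.016 ] zt J [ 0.001  -0.0012 -1.    ] yt [1.e+00 1.e-04 1.e-03] [ 0.5 -3.6  3.1] 0.00015954274768322906 1.865242850035429 14.2
bottom in arbor frame [ 0.024  -0.103  -0.0121]
```

Contact is made at about 3.6 N. I continue the push.

step_arm([
  {"dx": 0.1,"dy": 0,"dz": 0,"rx": 0,"ry": 0,"rz": 0,"claw": 1},
  {"dx": 0.1,"dy": 0,"dz": 0,"rx": 0,"ry": 0,"rz": 0,"claw": 1},
  {"dx": 0.1,"dy": 0,"dz": 0,"rx": 0,"ry": 0,"rz": 0,"claw": 1},
  {"dx": 0.1,"dy": 0,"dz": 0,"rx": 0,"ry": 0,"rz": 0,"claw": 1},
  {"dx": 0.1,"dy": 0,"dz": 0,"rx": 0,"ry": 0,"rz": 0,"claw": 1},
  {"dx": 0.1,"dy": 0,"dz": 0,"rx": 0,"ry": 0,"rz": 0,"claw": 1},
  {"dx": 0.1,"dy": 0,"dz": 0,"rx": 0,"ry": 0,"rz": 0,"claw": 1},
  {"dx": 0.1,"dy": 0,"dz": 0,"rx": 0,"ry": 0,"rz": 0,"claw": 1},
  {"dx": 0.1,"dy": 0,"dz": 0,"rx": 0,"ry": 0,"rz": 0,"claw": 1},
])

```text
time_s: 15.1
ee_pos: [0.5127, 0.0271, 0.0147]
eef_rot: [-3.14, 0.0, 1.695]
force: [2.8, -2.7, 2.4]
grip_width: 0.0006
grip_force: 1.9
```

```bash
python3 t.py
```

```text
J tcp [ 0.5121 -0.0365  0.0147] zt J [-0.0013 -0.     -1.    ] yt [ 1.0e+00  2.0e-04 -1.3e-03] [ 2.8 -2.7  2.4] 0.0006401006557364174 1.8958807736635208 15.1
bottom in arbor frame [ 0.0239 -0.0127 -0.0135]
```

step_arm([
  {"dx": 0.08,"dy": 0,"dz": 0,"rx": 0,"ry": 0,"rz": 0,"claw": 1},
  {"dx": 0.06,"dy": 0,"dz": 0,"rx": 0,"ry": 0,"rz": 0,"claw": 1},
  {"dx": 0.05,"dy": 0,"dz": 0,"rx": 0,"ry": 0,"rz": 0,"claw": 1},
  {"dx": 0.03,"dy": 0,"dz": 0,"rx": 0,"ry": 0,"rz": 0,"claw": 1},
  {"dx": 0.03,"dy": 0,"dz": 0,"rx": 0,"ry": 0,"rz": 0,"claw": 1},
])

```text
time_s: 15.6
ee_pos: [0.5096, 0.0512, 0.0147]
eef_rot: [-3.14, -0.0, 1.695]
force: [1.0, -2.4, 2.1]
grip_width: 0.0006
grip_force: 1.6
```

step_arm([
  {"dx": 0.03,"dy": 0,"dz": 0,"rx": 0,"ry": 0,"rz": 0,"claw": 1},
  {"dx": 0.03,"dy": 0,"dz": 0,"rx": 0,"ry": 0,"rz": 0,"claw": 1},
  {"dx": 0,"dy": 0,"dz": 0,"rx": 0,"ry": 0,"rz": 0,"claw": 1},
])

```text
time_s: 15.9
ee_pos: [0.5093, 0.0542, 0.0148]
eef_rot: [-3.14, 0.005, 1.695]
force: [2.9, -28.7, 2.1]
grip_width: 0.0004
grip_force: 14.3
```

The force jumped to 29 N, which is the end stop. I back off and verify.

step_arm([
  {"dx": -0.15,"dy": 0,"dz": 0,"rx": 0,"ry": 0,"rz": 0,"claw": 1},
  {"dx": -0.3,"dy": 0,"dz": 0,"rx": 0,"ry": 0,"rz": 0,"claw": 1},
  {"dx": -0.3,"dy": 0,"dz": -0.3,"rx": 0,"ry": 0,"rz": 0,"claw": 1},
  {"dx": -0.3,"dy": 0,"dz": -0.4,"rx": 0,"ry": 0,"rz": 0,"claw": 1},
  {"dx": -0.4,"dy": 0,"dz": -0.4,"rx": 0,"ry": 0,"rz": 0,"claw": 1},
  {"dx": 0,"dy": 0,"dz": -0.3,"rx": 0,"ry": 0,"rz": 0,"claw": 1},
  {"dx": 0,"dy": 0,"dz": 0,"rx": 0,"ry": 0,"rz": 0,"claw": 1},
])

```text
time_s: 16.6
ee_pos: [0.5279, -0.0832, 0.1537]
eef_rot: [3.138, 0.001, 1.693]
force: [0.3, 0.2, 0.6]
grip_width: 0.0007
grip_force: 0.0
```

Run:
```python
from t import *
for n in ('wrist','top'):
    p=viewer.camera(n);P,uv,c=cloud(p,o);J=P@Rj;c=c.astype(int)
    red=(c[:,0]>110)&(c[:,1]<60)&(c[:,2]<60)&(P[:,2]>.03)&(P[:,2]<.07)&(J[:,1]>-.16)&(abs(J[:,0]-.51)<.05)
    print(n,red.sum(),np.percentile(J[red],[1,50,99],axis=0).round(4).tolist() if red.any() else '')
    save('e%s.png'%n,p['img'])
```

```text
J tcp [ 0.5135 -0.1478  0.1537] zt J [ 0.004  -0.0011 -1.    ] yt [ 1.     -0.0015  0.004 ] [0.3 0.2 0.6] 0.0007221943481950376 0.0 16.6
bottom in arbor frame [-0.0336 -0.124   0.113 ]
wrist 544 [[0.4839, 0.0004, 0.058], [0.5086, 0.0028, 0.0616], [0.5389, 0.0102, 0.0636]]
top 8 [[0.515, -0.0002, 0.058], [0.5282, 0.0008, 0.0595], [0.5321, 0.0023, 0.0623]]
```

View pics/ewrist.png

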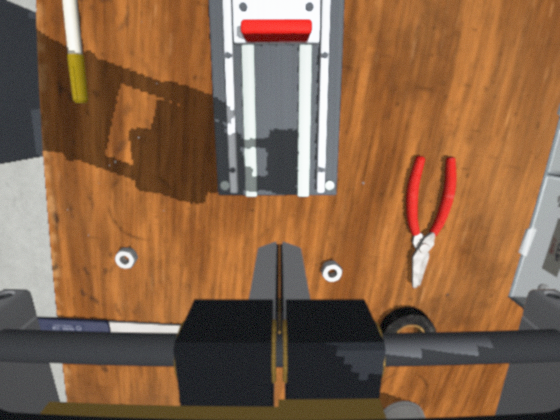

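The red block now stands at (276,30), 133 mm on from its start, and was hard against the stop. The nuts have not moved and the robot is clear.

```bash
python3 -c "
from station import hand_in
print(hand_in())"
```

```text
the job is handed in; nothing more can be done
None
```

I handed the job in at about 17 s of the 54 s: the bushing is home on the arbor and released, and the shuttle is at its end stop. The nuts and the oil stone were left alone; the judge's result was not shown.

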